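# Carry the lolling bottle upright into its keeper

### The arm

A 6-joint arm with a two-finger parallel gripper is mounted at the origin on the work surface. World frame = base frame: x ahead of the robot, y to its left, z up, the work surface at z = 0. Lengths are in m, angles in rad, forces in N, time in s.
With the tool pointing down it reaches from about 0.3 to 0.875 m from the base axis. Payload 6.4 kg.
Tool frame: the origin (TCP) lies midway between the tips of the shut fingers; the grasp point (between the pads) lies 19 mm behind it; z points along the fingers, y is the line along which they close (so a half turn about z gives the same grasp; the last joint's range is limited). The gripper opens to 85 mm and grips with 20 to 120 N. Pads are 22 mm wide; open, the fingers measure 114 mm over their backs; the gripper's body (76 mm by 85 mm) begins 54 mm behind the grasp point. The pads swing forward as they close: fully open they stand 13 mm farther back than shut.
Start: joints at [-1.409, 0.181, 1.607, -0, 1.354, -0.206], TCP at [0.207, -0.537, 0.231] pointing down, gripper open.
Joint ranges: [-2.99, 2.99], [-0.89, 2.07], [0.3, 2.58], [-1.14, 4.28], [0, 2.63], [-3.12, 3.12]. Speed limits (rad/s): [2.57, 2.57, 3.01, 3.14, 3.14, 3.14].

### API

Orientations are given as a unit quaternion [w, x, y, z].
In Python, from bench import get_obs, camera, hand_in gives the robot as it stands.
- The arm moves only by the tool carry_out, never from a script. Its argument "plan" is a list that holds one entry, the list of rows, each a list of 7 numbers: the shift along the world's x, y, z in m, then the turn, a rotation vector about the world's x, y, z in rad, then the opening, from 0 (shut) to 1 (fully open). In form: [[[x, y, z, rx, ry, rz, hand], ...]]. A call has exactly 5 rows; each row is the pose to reach, as a shift and turn from the pose commanded when the call began; what a row does not reach only later rows make up. A row lasts 1/12 s, in which the tool goes at most 41.7 mm and 7.16 degrees, less where a joint would pass 70% of its speed; a pose out of reach is approached as far as the arm can. A call with a gripper value outside its range is refused whole. The fingers move at their own pace and stop on an object; the grip force is fixed at half the most. Time passes only in rows, so rows that repeat a pose let the fingers close, or fill a call up. It gives the time, the measured TCP pose, the force, the opening and the grip force at its end, in the units of the state.
- get_obs(): the state, without advancing time (a new reading comes with each control period).
- camera(name): name is "scene" or "top" or "wrist"; returns a dict with "pixels" (400x640x3 uint8, red, green, blue), "z_map" (400x640 float32, m along the optical axis (not along the pixel's ray), 0 where there is no reading), "camera_matrix" (3x3 intrinsics, pixels), "cam_to_world" (4x4, takes a point from camera to world coordinates). Camera axes: x right, y up, looking along -z (the intrinsics and any distortion apply to the point x, -y, -z); pixel columns grow to the right and rows downward; lengths in m; the calibration is good to about 2 mm. A picture is of the moment at which its call begins.
- hand_in(): hands the job in; it is judged then, once.
The state is a dict: "time_s": time; "q": joint angles; "dq": joint speeds; "joint_efforts": joint torques, N m; "eef_pos": TCP position; "eef_rot": TCP orientation; "wrist_force": force on the tool from outside, world axes, zero at the start; "torque": the same for the moment, N m; "opening": opening from 0.0 (shut) to 1.0 (fully open); "grasp_force": force on a finger pad.
Only numpy, scipy, OpenCV 4.12 (cv2) and the standard library are available. Lean on these libraries where they do the work, as an engineer would, in place of code of your own. Each camera call takes 0.05 s, during which the arm holds its last target. There are 200 camera calls.

### The job

The amber bottle in the caddy's spring-hinged cup is heavier than the weak spring can hold, so it lolls over to one side. Lift the caddy by its blue bar just clear of the table, bring the bottle upright where you are and keep it steadily upright in the air for four seconds; then carry it, still upright, over to the wooden keeper, bring the bottle in between the two green pads, set the board down flat and square there without banging it, let go, and see the bottle come to rest. Never let the bottle slam over, and leave the compact, the tweezers and the whistle alone.

Things in the scene. Friction and masses are not known exactly. Their poses are not given: they have to be found in the camera images.
- caddy: Loose wooden carrying board 370 x 100 x 10 mm, 0.62 kg without the bottle. Origin: on its underside, straight below the middle of the blue grip bar; x runs along the board to the bottle's end (board from x = -165 to +205 mm), y across, z up. A steel soap tin (60 x 80 mm, top 40 mm high) fixed at x = -125 mm balances the bottle, so the whole hangs nearly level from the bar.
- caddy_grip (a point): Point to grip: middle of the blue bar, 58 mm above the caddy's underside, at the height of the hinge pin; axes as the caddy. The bar is 100 mm long in x, 22 wide in y, from 44 to 80 mm above the underside, on two short legs at its ends; pinch it across y from above.
- caddy_pin (a point): Hinge pin on which cup and bottle turn, along the caddy's x axis: at x = +150, y = 0, 58 mm above the caddy's underside, between two steel cheeks (8 mm thick, 30 wide, 68 high, at x = +104 and +196 mm). Axes as the caddy.
- bottle (a joint): Bottle angle relative to the board, rad: 0 = square to it, positive = leaning to the caddy's -y side. Stops at -0.32 and +0.32; starts at +0.32. Lean from vertical = this angle + the board's roll about x. Hinge spring 0.185 N m/rad towards 0, damping 0.042 N m s/rad, no dry friction. Weight beats the spring: released near upright it falls over, time constant 0.45 to 0.9 s.
- bottle_cap (a point): Centre of the top of the white cap, 192 mm from the pin; z points along the bottle. Amber bottle 60 mm in diameter, in an orange cup of 72 mm (to 50 mm above the pin). Both together 0.28 kg (true: 0.9 to 1.15 of it), centre of mass 94 mm above the pin, inertia about the pin 0.00315 kg m2. Rolling the board against the lean (over 0.13 rad to leave the stop) rights it.
- keeper: Fixed rack of dark wood. Its origin, on the table, is where the caddy's origin belongs, x and y axes the same way as the caddy's. Two posts 24 x 20 mm, 190 high, at x = +150, y = -84 and +84 mm, with green pads. Rails 14 mm high lie beside the board's place at |y| = 74 to 94 mm, x = 138 to 238 mm; a bar 14 mm high joins them at x = 235 to 255 mm. The side to -x is open.
- keeper_pads (a point): Point midway between the two green pads, at x = +150, y = 0, 166 mm above the table in the keeper's frame. Pads: 148 to 184 mm above the table, inner faces at y = -46 and +46 mm (x from 120 to 180 mm), with flared lead-ins at x = 83 to 127 mm opening to y = -80 and +80 mm. The 60 mm bottle has 16 mm free each side and can then lean only some 0.15 rad.
- compact: Bystander: red round mirror compact, 74 mm diameter, 16 mm high, origin under its centre.
- tweezers: Bystander: steel tweezers lying flat, 95 mm long, 8 mm high, origin under the middle.
- whistle: Bystander: green plastic whistle, 51 mm long, 26 mm high, origin under its round body.

How it is judged:
On the way:
1. the caddy hangs clear of the table (underside above 20 mm) and the bottle stays within 0.12 rad of upright for 4 s (height (world z) of caddy above 0.02 m and angle between bottle_cap's own z axis and vertical below 0.12 rad), for 4 s.
At the end, for the whole second after the job is handed in: The caddy stands flat on the table in the keeper (origin within 30 mm of the keeper's, long axes within 0.15 rad, underside below 8 mm, board within 0.05 rad of level), the bottle between the pads leaning less than 0.28 rad, everything released and at rest (horizontal distance between caddy and keeper below 0.03 m and angle between the x axis of caddy and the x axis of keeper, either way round below 0.15 rad and height (world z) of caddy below 0.008 m and angle between caddy's own z axis and vertical below 0.05 rad and angle between bottle_cap's own z axis and vertical below 0.28 rad and linear speed of caddy below 0.02 m/s and velocity of joint bottle between -0.3 and 0.3 rad/s); the robot touches nothing.
It fails at once if the bottle leans more than 0.22 rad on the way (caddy more than 120 mm from where it first stood and more than 40 mm from its place in the keeper) (distance of caddy from where it was at the start of the episode above 0.12 m and angle between bottle_cap's own z axis and vertical above 0.22 rad and horizontal distance between caddy and keeper above 0.04 m).
It fails at once if the bottle slams over (faster than 2.5 rad/s on its hinge) (velocity of joint bottle above 2.5 rad/s or velocity of joint bottle below -2.5 rad/s).
It fails at once if the caddy is tipped by more than 0.5 rad (angle between caddy's own z axis and vertical above 0.5 rad).
It fails at once if the board is banged down in the keeper (faster than 0.2 m/s within 12 mm of the table) (horizontal distance between caddy and keeper below 0.06 m and height (world z) of caddy below 0.012 m and linear speed of caddy above 0.2 m/s).
It fails at once if the compact, the tweezers or the whistle is moved by more than 30 mm (distance of any of compact, tweezers, whistle from where it was at the start of the episode above 0.03 m).
It also fails if it takes over 72 s, if anything falls off the work surface, if the arm or the gripper's body presses on something with over 40 N, if the wrist force passes 120 N, or if a joint passes its speed limit or range.

## Working session

There is one attempt and no reset: what is moved stays moved. The work goes in short steps, Python scripts to look and compute and a tool call to move; the robot and the scene stay as the last step left them, time stands still between calls to the robot, and variables do not carry over. Pictures are saved under pics/ and viewed, at most 10 in all, crops included, and the job is handed in when it is done.

Besides the shell and the picture viewer there is one more tool, called as a command line: name --argument value ..., lists and objects as JSON in quotes. carry_out: Moves the arm, as the interface text tells. Its arguments: {"type":"object","properties":{"plan":{"type":"array","items":{"type":"array","items":{"type":"array","items":{"type":"number"}}}}},"required":["plan"]}

```bash
mkdir -p pics; ls; cat > h.py <<'E'
import numpy as np, cv2
from bench import get_obs, camera, hand_in
def grab(n,save=None):
    c=camera(n)
    if save: cv2.imwrite('pics/'+save,c['pixels'][:,:,::-1])
    return c
def pts(c):
    z=c['z_map'];K=c['camera_matrix'];h,w=z.shape
    u,v=np.meshgrid(np.arange(w),np.arange(h))
    x=(u-K[0,2])/K[0,0]*z;y=(v-K[1,2])/K[1,1]*z
    P=np.stack([x,-y,-z,np.ones_like(z)],-1)@c['cam_to_world'].T
    return P[...,:3]
def hsv(c): return cv2.cvtColor(c['pixels'],cv2.COLOR_RGB2HSV)
E
python3 - <<'E'
from h import *
for n in ('scene','top'):
    c=grab(n,n+'0.png'); print(n,c['camera_matrix'].round(1).tolist(),c['cam_to_world'].round(3).tolist())
o=get_obs();print({k:np.round(v,3).tolist() for k,v in o.items()})
a=cv2.imread('pics/top0.png');b=cv2.imread('pics/scene0.png')
E
```

```text
pics
scene [[449.4, 0.0, 321.4], [0.0, 449.4, 206.6], [0.0, 0.0, 1.0]] [[0.823, -0.49, 0.289, 0.798], [0.568, 0.698, -0.436, -0.336], [0.012, 0.523, 0.853, 0.842], [0.0, 0.0, 0.0, 1.0]]
top [[442.1, 0.0, 316.8], [0.0, 442.1, 201.4], [0.0, 0.0, 1.0]] [[-0.021, 0.99, -0.142, 0.442], [-0.999, -0.017, 0.028, 0.017], [0.026, 0.143, 0.989, 0.998], [0.0, 0.0, 0.0, 1.0]]
{'time_s': 0.1, 'q': [-1.409, 0.181, 1.608, -0.0, 1.354, -0.206], 'dq': [0.0, -0.001, -0.003, -0.0, 0.0, 0.001], 'joint_efforts': [0.001, -44.588, -35.224, -0.0, 0.004, -0.0], 'eef_pos': [0.207, -0.536, 0.23], 'eef_rot': [-0.001, 0.983, 0.183, 0.0], 'wrist_force': [-0.217, -0.221, 0.423], 'torque': [-0.032, 0.019, 0.045], 'grasp_force': 0.0, 'opening': 1.001}
```

View pics/top0.png

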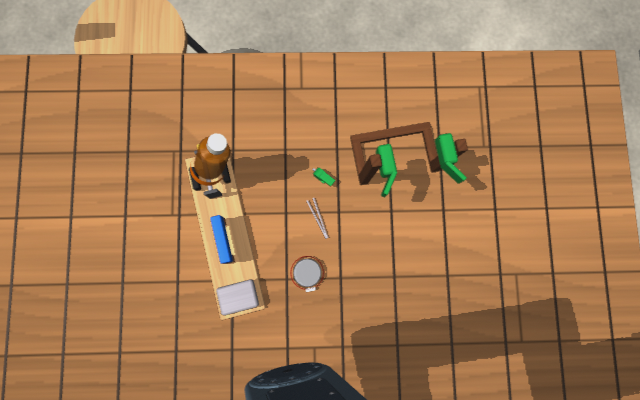

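View pics/scene0.png

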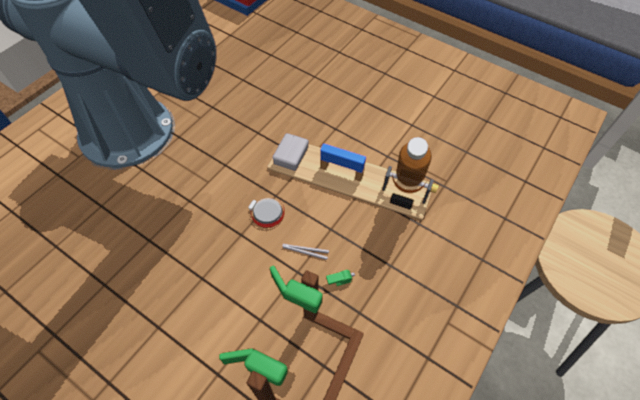

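The top view shows the caddy at left: bar at about (221,240), tin at (238,297), bottle cap at (217,142). The keeper is at right, with pads at (388,160) and (447,150), open toward the robot. The compact (308,272), tweezers (318,217) and whistle (325,177) lie between them. The scene view agrees.

```bash
cat >> h.py <<'E'
def mask(c,lo,hi): return cv2.inRange(hsv(c),np.array(lo),np.array(hi))>0
def cloud(c,m):
    P=pts(c); m=m&(c['z_map']>0); return P[m]
def boxpts(xy):
    r=cv2.minAreaRect((xy*1000).astype(np.float32)); return np.array(r[0])/1000,np.array(r[1]),r[2]
BLUE=((100,150,60),(125,255,255)); GREEN=((50,120,40),(75,255,255))
E
python3 - <<'E'
from h import *
for n in ('top','scene'):
    c=grab(n); print('==',n)
    P=pts(c)
    ok=(P[...,0]>0.1)&(P[...,0]<1.1)&(P[...,2]<0.35)&(c['z_map']>0)
    m=mask(c,*BLUE)&ok
    q=P[m]; t=q[np.abs(q[:,2]-0.08)<.006]; print('blue',len(q),np.percentile(q[:,2],[5,50,95]).round(3),boxpts(t[:,:2]))
    m=(mask(c,*GREEN)&ok).astype(np.uint8)
    k,l,s,ce=cv2.connectedComponentsWithStats(m)
    for i in range(1,k):
        if s[i,4]<60: continue
        q=P[l==i]; zt=np.percentile(q[:,2],95); t=q[q[:,2]>zt-.006]
        print('green',s[i],ce[i].round(),'ztop',zt.round(3),boxpts(q[:,:2]),'top',boxpts(t[:,:2]))
    # board top at z~10mm and keeper wood
    w=cv2.connectedComponentsWithStats((ok&(P[...,2]>.006)&(P[...,2]<.018)).astype(np.uint8))
    for i in range(1,w[0]):
        if w[2][i,4]>120:
            q=P[w[1]==i]; print('low',w[2][i],q.mean(0).round(3),boxpts(q[:,:2]))
    # white cap & posts
    q=P[ok&(P[...,2]>.2)&(P[...,1]>0.1)&(P[...,0]>.4)]; 
    if len(q): print('high',len(q),q.mean(0).round(3),q[:,2].max().round(3))
    hh=hsv(c); q=P[ok&(P[...,2]>.1)&(hh[...,1]<40)&(hh[...,2]>150)&(P[...,0]>.4)]
    print('cap',len(q),q.mean(0).round(3) if len(q) else '', q[:,2].max() if len(q) else '')
    q=P[ok&(P[...,2]>.034)&(P[...,2]<.045)&(hh[...,1]<60)&(P[...,0]>.2)&(P[...,1]>0.05)]
    print('tin',len(q),boxpts(q[:,:2]) if len(q) else '')
    q=P[ok&(P[...,2]>.184)&(P[...,2]<.196)&(P[...,1]<0)]
    for i in ((-1,-.28),(-.28,0)):
        s=q[(q[:,1]>i[0])&(q[:,1]<i[1])&(q[:,0]>.4)]
        if len(s): print('post',len(s),boxpts(s[:,:2]))
E
```

```text
== top
blue 553 [0.06  0.08  0.083] (array([0.49990353, 0.19220328]), array([99.18495941, 21.0717907 ]), 13.013578414916992)
green [435 133  32  50 769] [448. 156.] ztop 0.187 (array([ 0.65151447, -0.29795081]), array([ 96.97325897, 104.81730652]), 18.745580673217773) top (array([ 0.64013068, -0.26354062]), array([96.40769196, 28.30885124]), 14.094799995422363)
green [376 144  21  53 588] [387. 166.] ztop 0.187 (array([ 0.62775232, -0.13976221]), array([66.2563324 , 97.53786469]), 52.53577423095703) top (array([ 0.619737  , -0.14228822]), array([96.37364197, 29.19901276]), 4.26068639755249)
green [313 168  22  18 195] [323. 176.] ztop 0.029 (array([ 0.64084863, -0.02905647]), array([49.50695038, 24.30265236]), 52.257423400878906) top (array([ 0.63781226, -0.02839142]), array([46.78584671, 18.65746689]), 51.970741271972656)
low [ 350  122   87   56 1232] [ 0.722 -0.19   0.014] (array([ 0.69577252, -0.1917341 ]), array([117.43451691, 188.89309692]), 8.682496070861816)
low [ 185  156   80  164 4407] [0.51  0.193 0.011] (array([0.51971912, 0.19812431]), array([370.20321655, 101.00602722]
[... 1624 characters left out ...]
02.51956177]), 13.411516189575195)
low [249 198  36  29 675] [0.428 0.008 0.014] (array([0.42544873, 0.00837483]), array([76.74598694, 65.16796875]), 7.772034645080566)
low [ 303  312   61   88 1331] [ 0.718 -0.144  0.013] (array([ 0.71656006, -0.14327776]), array([100.41123962, 156.74617004]), 49.041160583496094)
high 588 [0.66  0.169 0.224] 0.246
cap 287 [0.66  0.167 0.239] 0.24643908857347852
tin 803 (array([0.52041425, 0.19531645]), array([351.03475952,  80.96179199]), 12.990704536437988)
post 221 (array([ 0.63531531, -0.28784338]), array([78.47931671, 15.5338583 ]), 0.05944901704788208)
post 723 (array([ 0.63292871, -0.1988476 ]), array([ 92.19313049, 174.3924408 ]), 12.364688873291016)
```

carry_out --plan '[[[0.015,0.036,0,0,0,-0.03,1],[0.029,0.073,0,0,0,-0.06,1],[0.044,0.109,0,0,0,-0.09,1],[0.058,0.145,0,0,0,-0.12,1],[0.073,0.182,0,0,0,-0.139,1]]]'

```text
time_s: 0.62
eef_pos: [0.2799, -0.3529, 0.231]
eef_rot: [-0.0, 0.994, 0.113, -0.0]
wrist_force: [1.0, 0.1, 0.3]
opening: 1.001
grasp_force: 0.0
```

carry_out --plan '[[[0.015,0.036,0,0,0,0,1],[0.029,0.073,0,0,0,0,1],[0.044,0.109,0,0,0,0,1],[0.058,0.145,0,0,0,0,1],[0.073,0.182,0,0,0,0,1]]]'

```text
time_s: 1.03
eef_pos: [0.3529, -0.1709, 0.2314]
eef_rot: [0.0, 0.994, 0.114, 0.0]
wrist_force: [0.4, -0.5, 0.5]
opening: 1.001
grasp_force: 0.0
```

carry_out --plan '[[[0.015,0.036,0,0,0,0,1],[0.029,0.073,0,0,0,0,1],[0.044,0.109,0,0,0,0,1],[0.058,0.145,0,0,0,0,1],[0.073,0.182,0,0,0,0,1]]]'

```text
time_s: 1.45
eef_pos: [0.426, 0.0114, 0.2315]
eef_rot: [0.0, 0.993, 0.114, 0.0]
wrist_force: [0.6, -0.7, -0.2]
opening: 1.0
grasp_force: 0.0
```

carry_out --plan '[[[0.015,0.036,0,0,0,0,1],[0.029,0.073,0,0,0,0,1],[0.044,0.109,0,0,0,0,1],[0.058,0.145,0,0,0,0,1],[0.073,0.182,0,0,0,0,1]]]'

```text
time_s: 1.87
eef_pos: [0.4989, 0.1936, 0.2312]
eef_rot: [0.0, 0.993, 0.114, -0.0]
wrist_force: [1.0, -0.5, -0.2]
opening: 0.997
grasp_force: 0.0
```

```bash
python3 - <<'E'
from h import *
c=grab('wrist','w1.png'); P=pts(c)
m=mask(c,*BLUE)&(c['z_map']>0); q=P[m]; q=q[(q[:,2]>.03)&(q[:,2]<.1)]; t=q[np.abs(q[:,2]-.08)<.005]
print(len(q),np.percentile(q[:,2],[5,50,95]),boxpts(t[:,:2]),get_obs()['eef_pos'])
c=grab('top');P=pts(c)
w=cv2.connectedComponentsWithStats(((P[...,0]>.1)&(P[...,0]<1.1)&(P[...,1]<-.05)&(P[...,2]>.007)&(P[...,2]<.018)&(c['z_map']>0)).astype(np.uint8))
for i in range(1,w[0]):
  if w[2][i,4]>120: print(boxpts(P[w[1]==i][:,:2]))
E
```

```text
2230 [0.07901267 0.08059424 0.0817242 ] (array([0.50092719, 0.19542807]), array([95.58575439, 17.77707291]), 13.565423965454102) [0.50057967 0.19907534 0.23097537]
(array([ 0.69548785, -0.19218399]), array([117.07241821, 188.88264465]), 8.918867111206055)
```

View pics/w1.png

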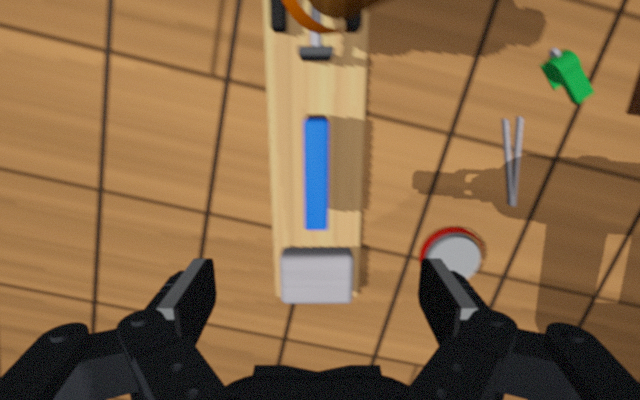

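The wrist view shows the bar at (316,172), parallel to the fingers and centred between them (fingertips at about x=200 and x=435). I'll go down part way, let it settle and check.

carry_out --plan '[[[0.0,0,-0.02,0,0,0,1],[0.0,0,-0.045,0,0,0,1],[0.0,0,-0.07,0,0,0,1],[0.0,0,-0.09,0,0,0,1],[0,0,-0.09,0,0,0,1]]]'

```text
time_s: 2.38
eef_pos: [0.4953, 0.1904, 0.1367]
eef_rot: [0.0, 0.993, 0.114, -0.004]
wrist_force: [-1.0, 0.3, -0.9]
opening: 1.0
grasp_force: 0.0
```

```bash
python3 - <<'E'
from h import *
for i in range(3):
  o=get_obs();print(o['eef_pos'],o['eef_rot'],abs(o['dq']).max())
  c=grab('wrist')
P=pts(c)
m=mask(c,*BLUE)&(c['z_map']>0); q=P[m]; q=q[(q[:,2]>.03)&(q[:,2]<.1)]; t=q[np.abs(q[:,2]-.08)<.005]
print(len(q),np.percentile(q[:,2],[5,50,95]),boxpts(t[:,:2]))
E
```

```text
[0.49525017 0.19042609 0.13669966] [ 2.29660040e-04  9.93473372e-01  1.13983709e-01 -4.28025307e-03] 0.06979864885473852
[0.49669575 0.19066654 0.13912329] [ 1.49110497e-04  9.93485410e-01  1.13925875e-01 -2.75916504e-03] 0.05485921852974214
[0.4982605  0.19096315 0.14105661] [ 8.77210988e-05  9.93484127e-01  1.13967069e-01 -8.88461591e-04] 0.03789573100122203
4957 [0.07913586 0.08053917 0.08161479] (array([0.50049252, 0.19322519]), array([98.53540039, 20.26668358]), 13.33620834350586)
```

carry_out --plan '[[[0.001,0.002,-0.018,0,0,0.004,1],[0.001,0.002,-0.042,0,0,0.004,1],[0.001,0.002,-0.066,0,0,0.004,1],[0.001,0.002,-0.088,0,0,0.004,1],[0.001,0.002,-0.098,0,0,0.004,1]]]'

```text
time_s: 2.95
eef_pos: [0.4997, 0.1932, 0.0426]
eef_rot: [0.0, 0.993, 0.116, -0.0]
wrist_force: [-1.5, -0.1, -0.5]
opening: 0.998
grasp_force: 0.0
```

carry_out --plan '[[[0,0,-0.004,0,0,0,1],[0,0,-0.004,0,0,0,0.6],[0,0,-0.004,0,0,0,0.3],[0,0,-0.004,0,0,0,0],[0,0,-0.004,0,0,0,0]]]'

```text
time_s: 3.37
eef_pos: [0.5009, 0.1937, 0.0408]
eef_rot: [-0.0, 0.993, 0.116, 0.001]
wrist_force: [0.6, 0.2, 0.2]
opening: 0.458
grasp_force: 0.0
```

carry_out --plan '[[[0,0,0,0,0,0,0],[0,0,0,0,0,0,0],[0,0,0,0,0,0,0],[0,0,0,0,0,0,0],[0,0,0,0,0,0,0]]]'

```text
time_s: 3.78
eef_pos: [0.5008, 0.1932, 0.0405]
eef_rot: [0.0, 0.993, 0.116, 0.001]
wrist_force: [-1.4, -3.1, 6.4]
opening: 0.25
grasp_force: 60.6
```

```bash
cat > b.py <<'E'
from h import *
import json,os
from scipy.spatial.transform import Rotation as Rot
from scipy.optimize import least_squares
K_,C_,I_,ML=.185,.042,.00315,.28*.094
def pose(o):
    w,x,y,z=o['eef_rot']; R=Rot.from_quat([x,y,z,w]).as_matrix()
    cx=R[:,0]; cz=-R[:,2]; yaw=np.arctan2(cx[1],cx[0])
    h=np.array([-np.sin(yaw),np.cos(yaw),0])
    rho=-np.arcsin(cz@h); g=np.array(o['eef_pos'])+.019*cz
    return g,cx,h,rho,yaw
def lean(c,o):
    g,cx,h,rho,yaw=pose(o); pin=g+.150*cx
    P=pts(c); hh=hsv(c); d=P-pin; L=np.linalg.norm(d,axis=-1)
    m=(c['z_map']>0)&(hh[...,1]<60)&(hh[...,2]>120)&(L>.165)&(L<.21)&(P[...,2]>pin[2]+.1)
    q=d[m]; s=q@h; z=q[:,2]; phi=np.arctan2(-s.mean(),z.mean())
    for _ in range(8):
        n=-np.sin(phi)*h+np.cos(phi)*np.array([0,0,1]); k=q@n>.188
        if k.sum()<20: break
        t=q[k]; phi=.5*phi+.5*np.arctan2(-(t@h).mean(),t[:,2].mean())
    return phi,int(k.sum()),(q@n).max()
def measure(names=('top','scene','top')):
    out=[]
    for n in names:
        o=get_obs(); c=camera(n); p,k,zm=lean(c,o); out.append((o['time_s'],n,p,pose(o)[3],k,round(float(zm),4)))
    return out
E
python3 - <<'E'
from b import *
for r in measure(): print(r)
o=get_obs();g=pose(o);print(g[0],g[3],g[4],o['torque'])
E
```

```text
(3.7833, 'top', np.float64(0.3168920533222539), np.float64(-0.0007478276672896859), 270, 0.1947)
(3.8333, 'scene', np.float64(0.3332300918897761), np.float64(-0.000755862175830005), 268, 0.1939)
(3.8833, 'top', np.float64(0.31649231062232647), np.float64(-0.0007771363777942414), 273, 0.195)
[0.500704   0.19319257 0.05946255] -0.0007809452251744131 0.23282591828348564 [-0.38313401  0.11247853  0.00659773]
```

carry_out --plan '[[[0,0,0.002,0,0,0,0],[0,0,0.006,0,0,0,0],[0,0,0.012,0,0,0,0],[0,0,0.02,0,0,0,0],[0,0,0.028,0,0,0,0]]]'

```text
time_s: 4.35
eef_pos: [0.499, 0.1934, 0.0673]
eef_rot: [-0.0, 0.993, 0.116, -0.001]
wrist_force: [-0.1, 0.0, -9.8]
opening: 0.249
grasp_force: 59.1
```

carry_out --plan '[[[0,0,0.008,0,0,0,0],[0,0,0.016,0,0,0,0],[0,0,0.023,0,0,0,0],[0,0,0.028,0,0,0,0],[0,0,0.03,0,0,0,0]]]'

```text
time_s: 4.77
eef_pos: [0.5004, 0.1936, 0.0986]
eef_rot: [-0.0, 0.993, 0.116, 0.001]
wrist_force: [0.8, 0.1, -8.3]
opening: 0.249
grasp_force: 59.1
```

```bash
python3 - <<'E'
from b import *
for r in measure(): print(r)
o=get_obs();g=pose(o);print(g[0],g[3],g[4],o['torque'],o['wrist_force'])
c=grab('scene','s2.png')
P=pts(c)
# board tilt: plane of board top near z
g0,cx,h,rho,yaw=g
d=P-g0; x=d@cx; y=d@h; z=d[...,2]
m=(abs(x)<.1)&(abs(y)<.045)&(z<-.03)&(z>-.065)&(c['z_map']>0)
A=np.c_[x[m],y[m],np.ones(m.sum())]; s=np.linalg.lstsq(A,z[m],rcond=None)[0]; print('board slope x,y,z',s,m.sum())
E
```

```text
(4.7667, 'top', np.float64(0.3183622218333528), np.float64(-0.00013493515597091276), 323, 0.1952)
(4.8167, 'scene', np.float64(0.3339736522725443), np.float64(-0.00011458368166047923), 299, 0.1936)
(4.8667, 'top', np.float64(0.31840041022486276), np.float64(-6.717141017704096e-05), 323, 0.1936)
[0.49967376 0.19342887 0.11631028] 2.068253887509689e-05 0.23277924301141883 [ 0.06037256  0.1194885  -0.04668097] [ 0.86525038 -0.85756663 -9.73697085]
board slope x,y,z [-0.01067765  0.00312762 -0.0493866 ] 2407
```

```bash
cat > ctl.py <<'E'
from b import *
import sys
# log: segs [t0,t1,rho0,rho1,v] (v: speed of the grip along caddy y), meas [t,phi,rho]
F='log.json'; BT=-.002; T=1/12.
def sim(x,segs,mgl,b,ts=()):
    """x=(phi,om); returns phi at ts, final state, states at seg ends"""
    phi,om=x; out={}; ends=[]; rd=None; vv=None
    for t0,t1,r0,r1,v in segs:
        n=max(1,int(round((t1-t0)*240))); dt=(t1-t0)/n; r=(r1-r0)/(t1-t0)
        if rd is None: rd,vv=r,v
        om+=(ML*(v-vv)-.019*ML*(r-rd))/I_; rd,vv=r,v
        for i in range(n):
            t=t0+i*dt; out[round(t*240)]=phi
            rho=r0+r*(t-t0)+b
            om+=dt*(mgl*np.sin(phi)-K_*(phi-rho)-C_*(om-r))/I_
            phi+=om*dt
            if phi-rho-r*dt>.32: phi=.32+rho+r*dt; om=min(om,r)
            if phi-rho-r*dt<-.32: phi=-.32+rho+r*dt; om=max(om,r)
        ends.append((phi,om))
    return [out.get(round(t*240),phi) for t in ts],(phi,om),np.array(ends)
def load():
    return json.load(open(F)) if os.path.exists(F) else dict(segs=[],meas=[],p=[.262,0.],rho=0.,v=0.)
def step(cmds,vcmd=None,vplan=None,yaw=.2328,N=15,names=('top','top'),show=5,tgt=0.):
    """cmds: absolute rolls commanded in the rows just done; vplan: y speeds of the coming rows"""
    D=load(); o=get_obs(); t=o['time_s']-T*len(cmds); v=vcmd or [0.]*len(cmds)
    for c,vv in zip(cmds,v): D['segs'].append([t,t+T,D['rho'],c,vv]); D['rho']=c; t+=T
    for n in names:
        o=get_obs(); c=camera(n); p,k,_=lean(c,o); D['meas'].append([o['time_s'],p-BT,pose(o)[3]])
    te=get_obs()['time_s']; D['segs'].append([o['time_s']-.05*(len(names)-1),te,D['rho'],D['rho'],D['vend'] if 0 else 0.])
    t0=D['meas'][-1][0]-2.2
    M=[m for m in D['meas'] if m[0]>=t0]; S=[s for s in D['segs'] if s[1]>M[0][0]+1e-4]
    S=[[max(s[0],M[0][0])]+s[1:] if s[0]>=M[0][0] else [M[0][0],s[1],s[2]+(s[3]-s[2])*(M[0][0]-s[0])/(s[1]-s[0]),s[3],s[4]] for s in S]
    ph=np.array([m[1] for m in M])
    def f(q): 
        e,_,_=sim(q[:2],S,q[2],q[3],[m[0] for m in M]); return np.r_[(np.array(e)-ph)/.003,(q[2]-D['p'][0])/.012,(q[3]-D['p'][1])/.006,q[1]/1.]
    s=least_squares(f,[ph[0],0,*D['p']],diff_step=1e-3,bounds=([-.5,-2.5,.225,-.05],[.5,2.5,.31,.05]))
    q=s.x; D['p']=[float(q[2]),float(q[3])]; _,x,_=sim(q[:2],S,q[2],q[3])
    json.dump(D,open(F,'w'))
    print('t %.3f phi meas %s rho meas %.3f cmd %.3f | phi %.4f om %.3f mgl %.4f b %.4f'%(te,np.round([m[1] for m in D['meas'][-len(names):]],4),D['meas'][-1][2],D['rho'],*x,q[2],q[3]),'resid',np.round(s.fun[:len(M)][-6:]*.003,4))
    vp=list(vplan or [])+[ (vplan or [0])[-1] ]*N; r0=D['rho']
    def g(u):
        R=np.r_[r0,u]; sg=[[0,1e-6,r0,r0,0.]]+[[i*T,(i+1)*T,R[i],R[i+1],vp[i]] for i in range(N)]
        _,_,e=sim(x,sg,q[2],q[3]); e=e[1:]; w=np.linspace(1,2,N)
        return np.r_[(e[:,0]-tgt)*10*w,e[:,1]*1.*w,np.diff(R)*4,np.diff(R,2)*4,np.maximum(abs(u)-.36,0)*200,(u[-1]+q[3])*3]
    u=least_squares(g,np.full(N,r0),diff_step=1e-3).x
    R=np.r_[r0,u]; sg=[[0,1e-6,r0,r0,0.]]+[[i*T,(i+1)*T,R[i],R[i+1],vp[i]] for i in range(N)]
    _,_,e=sim(x,sg,q[2],q[3]); print('pred phi',e[1:,0].round(3),'om max',abs(e[1:,1]).max().round(2))
    for k in range(0,show,5):
        print('\n'.join('rho %.3f  rx %.3f ry %.3f'%(u[i],(u[i]-R[k])*np.cos(yaw),(u[i]-R[k])*np.sin(yaw)) for i in range(k,k+5)))
E
python3 - <<'E'
from ctl import *
step([],N=15)
E
```

```text
t 5.067 phi meas [0.3209 0.3205] rho meas 0.000 cmd 0.000 | phi 0.3204 om 0.000 mgl 0.2620 b 0.0004 resid [ 0.     -0.0001]
pred phi [ 0.168  0.057  0.019  0.007  0.003  0.001  0.     0.     0.    -0.
 -0.    -0.    -0.    -0.    -0.   ] om max 1.89
rho -0.152  rx -0.148 ry -0.035
rho -0.125  rx -0.121 ry -0.029
rho -0.090  rx -0.087 ry -0.021
rho -0.065  rx -0.063 ry -0.015
rho -0.047  rx -0.046 ry -0.011
```

```bash
sed -i 's/np.diff(R)\*4,np.diff(R,2)\*4/np.diff(R)*15,np.diff(R,2)*15/' ctl.py; python3 - <<'E'
from ctl import *
step([],N=15,names=('top',))
E
```

```text
t 5.117 phi meas [0.3206] rho meas 0.000 cmd 0.000 | phi 0.3205 om 0.000 mgl 0.2620 b 0.0005 resid [ 0.      0.     -0.0001]
pred phi [ 0.212  0.121  0.062  0.029  0.012  0.004  0.    -0.001 -0.001 -0.001
 -0.    -0.    -0.    -0.    -0.   ] om max 1.31
rho -0.109  rx -0.106 ry -0.025
rho -0.140  rx -0.136 ry -0.032
rho -0.131  rx -0.128 ry -0.030
rho -0.108  rx -0.105 ry -0.025
rho -0.082  rx -0.080 ry -0.019
```

carry_out --plan '[[[0,0,0,-0.097,-0.023,0,0],[0,0,0,-0.136,-0.032,0,0],[0,0,0,-0.127,-0.03,0,0],[0,0,0,-0.107,-0.025,0,0],[0,0,0,-0.078,-0.018,0,0]]]'

```text
time_s: 5.53
eef_pos: [0.4994, 0.194, 0.097]
eef_rot: [0.038, 0.992, 0.117, 0.004]
wrist_force: [0.3, 0.9, -10.0]
opening: 0.253
grasp_force: 62.0
```

```bash
python3 - <<'E'
from ctl import *
step([-.1,-.14,-.13,-.11,-.08])
E
```

```text
t 5.633 phi meas [ 0.0056 -0.0044] rho meas -0.075 cmd -0.080 | phi -0.0161 om -0.296 mgl 0.2412 b -0.0015 resid [ 0.     -0.002  -0.0021 -0.0002  0.0016]
pred phi [-0.029 -0.024 -0.016 -0.009 -0.005 -0.002 -0.001 -0.    -0.    -0.
  0.     0.     0.     0.     0.   ] om max 0.1
rho -0.042  rx 0.037 ry 0.009
rho -0.016  rx 0.062 ry 0.015
rho -0.003  rx 0.075 ry 0.018
rho 0.003  rx 0.081 ry 0.019
rho 0.005  rx 0.082 ry 0.020
```

carry_out --plan '[[[0,0,0,0.037,0.009,0,0],[0,0,0,0.062,0.015,0,0],[0,0,0,0.075,0.018,0,0],[0,0,0,0.081,0.019,0,0],[0,0,0,0.082,0.02,0,0]]]'

```text
time_s: 6.05
eef_pos: [0.4999, 0.1928, 0.0973]
eef_rot: [-0.002, 0.993, 0.116, -0.001]
wrist_force: [0.7, 0.0, -9.7]
opening: 0.253
grasp_force: 61.9
```

```bash
python3 - <<'E'
from ctl import *
step([-.042,-.016,-.003,.003,.005])
E
```

```text
t 6.150 phi meas [-0.0008  0.0016] rho meas 0.004 cmd 0.005 | phi 0.0034 om 0.032 mgl 0.2362 b -0.0001 resid [-0.0006 -0.0007 -0.0008  0.0011 -0.     -0.    ]
pred phi [ 0.004  0.003  0.002  0.001  0.001  0.     0.     0.    -0.    -0.
 -0.    -0.    -0.    -0.    -0.   ] om max 0.02
rho 0.001  rx -0.004 ry -0.001
rho -0.001  rx -0.006 ry -0.001
rho -0.002  rx -0.006 ry -0.002
rho -0.002  rx -0.006 ry -0.002
rho -0.001  rx -0.006 ry -0.001
```

carry_out --plan '[[[0,0,0,-0.004,-0.001,0,0],[0,0,0,-0.006,-0.001,0,0],[0,0,0,-0.006,-0.002,0,0],[0,0,0,-0.006,-0.002,0,0],[0,0,0,-0.006,-0.001,0,0]]]'

```text
time_s: 6.57
eef_pos: [0.4996, 0.1937, 0.0973]
eef_rot: [0.001, 0.993, 0.116, -0.001]
wrist_force: [0.5, 0.7, -9.4]
opening: 0.249
grasp_force: 61.9
```

```bash
python3 - <<'E'
from ctl import *
step([.001,-.001,-.002,-.002,-.001],show=10)
E
```

```text
t 6.667 phi meas [-0.0065 -0.0094] rho meas -0.002 cmd -0.001 | phi -0.0080 om -0.016 mgl 0.2394 b -0.0010 resid [-0.0003  0.0014 -0.0022 -0.0025 -0.0001  0.0021]
pred phi [-0.008 -0.006 -0.003 -0.002 -0.001 -0.    -0.     0.     0.     0.
  0.     0.     0.     0.     0.   ] om max 0.03
rho 0.003  rx 0.004 ry 0.001
rho 0.005  rx 0.006 ry 0.001
rho 0.006  rx 0.007 ry 0.002
rho 0.005  rx 0.006 ry 0.001
rho 0.004  rx 0.005 ry 0.001
rho 0.003  rx -0.001 ry -0.000
rho 0.003  rx -0.002 ry -0.000
rho 0.002  rx -0.002 ry -0.000
rho 0.002  rx -0.002 ry -0.001
rho 0.002  rx -0.003 ry -0.001
```

carry_out --plan '[[[0,0,0,0.007,0.002,0,0],[0,0,0,0.011,0.003,0,0],[0,0,0,0.012,0.003,0,0],[0,0,0,0.011,0.003,0,0],[0,0,0,0.009,0.002,0,0]]]'

```text
time_s: 7.08
eef_pos: [0.4998, 0.1933, 0.0973]
eef_rot: [-0.004, 0.993, 0.116, -0.001]
wrist_force: [-0.8, -0.2, -8.8]
opening: 0.252
grasp_force: 61.9
```

```bash
python3 - <<'E'
from ctl import *
step([.006,.010,.011,.010,.008],show=10,names=('top','top','top'))
E
```

```text
t 7.233 phi meas [0.0046 0.0074 0.0098] rho meas 0.007 cmd 0.008 | phi 0.0112 om 0.039 mgl 0.2424 b -0.0015 resid [-0.0026 -0.0017  0.0002  0.0019  0.0003 -0.0005]
pred phi [ 0.012  0.008  0.005  0.003  0.001  0.     0.    -0.    -0.    -0.
 -0.    -0.    -0.    -0.    -0.   ] om max 0.04
rho 0.000  rx -0.007 ry -0.002
rho -0.004  rx -0.011 ry -0.003
rho -0.005  rx -0.012 ry -0.003
rho -0.004  rx -0.012 ry -0.003
rho -0.003  rx -0.011 ry -0.003
rho -0.002  rx 0.001 ry 0.000
rho -0.001  rx 0.002 ry 0.000
rho -0.000  rx 0.003 ry 0.001
rho 0.000  rx 0.003 ry 0.001
rho 0.001  rx 0.004 ry 0.001
```

carry_out --plan '[[[0,0,0,-0.007,-0.002,0,0],[0,0,0,-0.011,-0.003,0,0],[0,0,0,-0.012,-0.003,0,0],[0,0,0,-0.012,-0.003,0,0],[0,0,0,-0.011,-0.003,0,0]]]'

```text
time_s: 7.65
eef_pos: [0.4997, 0.1936, 0.0973]
eef_rot: [0.002, 0.993, 0.116, -0.0]
wrist_force: [0.0, 0.3, -8.9]
opening: 0.249
grasp_force: 61.9
```

carry_out --plan '[[[0,0,0,0.001,0,0,0],[0,0,0,0.002,0,0,0],[0,0,0,0.003,0.001,0,0],[0,0,0,0.003,0.001,0,0],[0,0,0,0.004,0.001,0,0]]]'

```text
time_s: 8.07
eef_pos: [0.4998, 0.1934, 0.0973]
eef_rot: [-0.0, 0.993, 0.116, -0.0]
wrist_force: [-0.1, -1.4, -9.0]
opening: 0.251
grasp_force: 61.9
```

```bash
python3 - <<'E'
from ctl import *
step([0,-.004,-.005,-.004,-.003,-.002,-.001,0,0,.001],show=10)
E
```

```text
t 8.167 phi meas [0.012  0.0126] rho meas 0.000 cmd 0.001 | phi 0.0136 om 0.022 mgl 0.2500 b -0.0006 resid [-0.0003  0.0026  0.0012  0.0007 -0.0007 -0.0001]
pred phi [ 0.013  0.009  0.005  0.003  0.001  0.     0.    -0.    -0.    -0.
 -0.    -0.    -0.    -0.    -0.   ] om max 0.05
rho -0.006  rx -0.006 ry -0.002
rho -0.008  rx -0.009 ry -0.002
rho -0.009  rx -0.009 ry -0.002
rho -0.007  rx -0.008 ry -0.002
rho -0.006  rx -0.006 ry -0.002
rho -0.004  rx 0.002 ry 0.000
rho -0.003  rx 0.003 ry 0.001
rho -0.002  rx 0.004 ry 0.001
rho -0.001  rx 0.005 ry 0.001
rho -0.000  rx 0.005 ry 0.001
```

carry_out --plan '[[[0,0,0,-0.006,-0.002,0,0],[0,0,0,-0.009,-0.002,0,0],[0,0,0,-0.009,-0.002,0,0],[0,0,0,-0.008,-0.002,0,0],[0,0,0,-0.006,-0.002,0,0]]]'

```text
time_s: 8.58
eef_pos: [0.4998, 0.1936, 0.0973]
eef_rot: [0.003, 0.993, 0.116, 0.0]
wrist_force: [0.7, 0.3, -9.1]
opening: 0.25
grasp_force: 61.9
```

carry_out --plan '[[[0,0,0,0.002,0,0,0],[0,0,0,0.003,0.001,0,0],[0,0,0,0.004,0.001,0,0],[0,0,0,0.005,0.001,0,0],[0,0,0,0.005,0.001,0,0]]]'

```text
time_s: 9.0
eef_pos: [0.4998, 0.1934, 0.0973]
eef_rot: [0.0, 0.993, 0.116, -0.0]
wrist_force: [0.2, -0.5, -9.0]
opening: 0.249
grasp_force: 61.9
```

```bash
python3 - <<'E'
from ctl import *
step([-.006,-.008,-.009,-.007,-.006,-.004,-.003,-.002,-.001,0],show=10)
E
```

```text
t 9.100 phi meas [0.0118 0.0135] rho meas -0.001 cmd 0.000 | phi 0.0143 om 0.024 mgl 0.2508 b 0.0004 resid [-0.0007 -0.0011  0.0004  0.0013  0.     -0.0004]
pred phi [ 0.014  0.01   0.006  0.003  0.001  0.     0.    -0.    -0.    -0.
 -0.    -0.    -0.    -0.    -0.   ] om max 0.05
rho -0.007  rx -0.007 ry -0.002
rho -0.010  rx -0.010 ry -0.002
rho -0.010  rx -0.010 ry -0.002
rho -0.009  rx -0.009 ry -0.002
rho -0.007  rx -0.007 ry -0.002
rho -0.005  rx 0.002 ry 0.000
rho -0.004  rx 0.003 ry 0.001
rho -0.003  rx 0.004 ry 0.001
rho -0.002  rx 0.005 ry 0.001
rho -0.002  rx 0.005 ry 0.001
```

carry_out --plan '[[[0,0,0,-0.008,-0.002,0,0],[0,0,0,-0.012,-0.003,0,0],[0,0,0,-0.012,-0.003,0,0],[0,0,0,-0.011,-0.003,0,0],[0,0,0,-0.009,-0.002,0,0]]]'

```text
time_s: 9.52
eef_pos: [0.4997, 0.1936, 0.0973]
eef_rot: [0.005, 0.993, 0.116, 0.0]
wrist_force: [0.3, -0.1, -8.7]
opening: 0.25
grasp_force: 61.9
```

carry_out --plan '[[[0,0,0,0.002,0,0,0],[0,0,0,0.004,0.001,0,0],[0,0,0,0.005,0.001,0,0],[0,0,0,0.006,0.001,0,0],[0,0,0,0.007,0.002,0,0]]]'

```text
time_s: 9.93
eef_pos: [0.4997, 0.1934, 0.0973]
eef_rot: [0.001, 0.993, 0.116, -0.0]
wrist_force: [0.1, 0.1, -9.2]
opening: 0.247
grasp_force: 61.9
```

```bash
python3 - <<'E'
from ctl import *
step([-.008,-.012,-.012,-.011,-.009,-.007,-.005,-.004,-.003,-.002],show=10)
E
```

```text
t 10.033 phi meas [-0.0263 -0.0306] rho meas -0.003 cmd -0.002 | phi -0.0324 om -0.059 mgl 0.2537 b -0.0014 resid [-0.001   0.0022 -0.0004 -0.0012 -0.0008  0.0011]
pred phi [-0.031 -0.022 -0.013 -0.007 -0.003 -0.001 -0.     0.     0.     0.
  0.     0.     0.     0.     0.   ] om max 0.12
rho 0.015  rx 0.016 ry 0.004
rho 0.022  rx 0.024 ry 0.006
rho 0.023  rx 0.025 ry 0.006
rho 0.020  rx 0.022 ry 0.005
rho 0.016  rx 0.018 ry 0.004
rho 0.012  rx -0.004 ry -0.001
rho 0.009  rx -0.007 ry -0.002
rho 0.007  rx -0.009 ry -0.002
rho 0.005  rx -0.011 ry -0.003
rho 0.004  rx -0.012 ry -0.003
```

carry_out --plan '[[[0,0,0,0.016,0.004,0,0],[0,0,0,0.024,0.006,0,0],[0,0,0,0.025,0.006,0,0],[0,0,0,0.022,0.005,0,0],[0,0,0,0.018,0.004,0,0]]]'

```text
time_s: 10.45
eef_pos: [0.4998, 0.1932, 0.0973]
eef_rot: [-0.008, 0.993, 0.116, -0.001]
wrist_force: [-0.2, -0.5, -9.4]
opening: 0.248
grasp_force: 61.9
```

```bash
cat >> ctl.py <<'E'
W=np.sin(np.pi*(np.arange(10)+.5)/10)**2/5
def bell(d): return list(d*W*12)+[0.]
E
python3 - <<'E'
from ctl import *
step([.014,.022,.023,.020,.016],show=10,vplan=bell(-.0545))
E
```

```text
t 10.550 phi meas [-0.0175 -0.0155] rho meas 0.015 cmd 0.016 | phi -0.0155 om 0.016 mgl 0.2589 b -0.0041 resid [-0.0006  0.0013 -0.0014 -0.0003  0.0013 -0.0006]
pred phi [-0.009 -0.003 -0.003 -0.008 -0.013 -0.014 -0.011 -0.004  0.003  0.007
  0.005  0.002  0.001 -0.    -0.001] om max 0.16
rho 0.031  rx 0.014 ry 0.003
rho 0.040  rx 0.024 ry 0.006
rho 0.045  rx 0.028 ry 0.007
rho 0.044  rx 0.027 ry 0.006
rho 0.037  rx 0.021 ry 0.005
rho 0.025  rx -0.012 ry -0.003
rho 0.010  rx -0.027 ry -0.006
rho -0.005  rx -0.041 ry -0.010
rho -0.014  rx -0.050 ry -0.012
rho -0.017  rx -0.052 ry -0.012
```

carry_out --plan '[[[-0.0002,-0.0003,0,0.014,0.003,0,0],[-0.0016,-0.0029,0,0.024,0.006,-0.001,0],[-0.005,-0.0091,0,0.028,0.007,-0.002,0],[-0.0104,-0.019,0,0.027,0.006,-0.004,0],[-0.017,-0.0312,0,0.021,0.005,-0.006,0]]]'

```text
time_s: 10.97
eef_pos: [0.4822, 0.1612, 0.0972]
eef_rot: [-0.018, 0.993, 0.113, -0.002]
wrist_force: [-0.8, -1.0, -9.3]
opening: 0.251
grasp_force: 61.9
```

carry_out --plan '[[[-0.0066,-0.0122,0,-0.012,-0.003,-0.002,0],[-0.012,-0.0221,0,-0.027,-0.006,-0.004,0],[-0.0154,-0.0283,0,-0.041,-0.01,-0.005,0],[-0.0168,-0.0309,0,-0.05,-0.012,-0.006,0],[-0.017,-0.0312,0,-0.052,-0.012,-0.006,0]]]'

```text
time_s: 11.38
eef_pos: [0.4654, 0.1307, 0.0975]
eef_rot: [0.008, 0.994, 0.11, 0.001]
wrist_force: [0.6, -0.8, -8.4]
opening: 0.252
grasp_force: 62.0
```

```bash
python3 - <<'E'
from ctl import *
step([.031,.040,.045,.044,.037,.025,.010,-.005,-.014,-.017],vcmd=bell(-.0545)[:10],show=10,vplan=bell(-.0545))
print(get_obs()['eef_pos'])
E
```

```text
t 11.483 phi meas [-0.006  -0.0072] rho meas -0.017 cmd -0.017 | phi -0.0119 om -0.091 mgl 0.2586 b -0.0052 resid [-0.0004  0.0007  0.0008 -0.0014  0.0008 -0.0006]
pred phi [-0.012 -0.006 -0.006 -0.009 -0.014 -0.015 -0.011 -0.004  0.003  0.007
  0.005  0.002  0.001 -0.    -0.001] om max 0.16
rho 0.009  rx 0.025 ry 0.006
rho 0.027  rx 0.043 ry 0.010
rho 0.038  rx 0.053 ry 0.013
rho 0.040  rx 0.055 ry 0.013
rho 0.035  rx 0.051 ry 0.012
rho 0.024  rx -0.011 ry -0.003
rho 0.009  rx -0.025 ry -0.006
rho -0.004  rx -0.038 ry -0.009
rho -0.013  rx -0.047 ry -0.011
rho -0.016  rx -0.050 ry -0.012
[0.46608582 0.13136441 0.09756895]
```

carry_out --plan '[[[-0.0002,-0.0003,0,0.025,0.006,0,0],[-0.0016,-0.0029,0,0.043,0.01,-0.001,0],[-0.005,-0.0091,0,0.053,0.013,-0.002,0],[-0.0104,-0.019,0,0.055,0.013,-0.004,0],[-0.017,-0.0312,0,0.051,0.012,-0.006,0]]]'

```text
time_s: 11.9
eef_pos: [0.4486, 0.0992, 0.0973]
eef_rot: [-0.018, 0.994, 0.107, -0.002]
wrist_force: [-1.2, -0.4, -8.5]
opening: 0.251
grasp_force: 61.9
```

carry_out --plan '[[[-0.0066,-0.0122,0,-0.011,-0.003,-0.002,0],[-0.012,-0.0221,0,-0.025,-0.006,-0.004,0],[-0.0154,-0.0283,0,-0.038,-0.009,-0.005,0],[-0.0168,-0.0309,0,-0.047,-0.011,-0.006,0],[-0.017,-0.0312,0,-0.05,-0.012,-0.006,0]]]'

```text
time_s: 12.32
eef_pos: [0.4315, 0.0684, 0.0974]
eef_rot: [0.008, 0.995, 0.104, 0.001]
wrist_force: [0.5, 0.9, -8.9]
opening: 0.251
grasp_force: 62.0
```

```bash
python3 - <<'E'
from ctl import *
step([.009,.027,.038,.040,.035,.024,.009,-.004,-.013,-.016],vcmd=bell(-.0545)[:10],show=10,vplan=bell(-.0545),yaw=.209)
print(get_obs()['eef_pos'])
E
```

```text
t 12.417 phi meas [0.0067 0.0071] rho meas -0.016 cmd -0.016 | phi 0.0034 om -0.063 mgl 0.2593 b -0.0052 resid [ 0.0006 -0.0014  0.0011 -0.0003  0.0008 -0.0009]
pred phi [ 0.003  0.004  0.001 -0.006 -0.012 -0.014 -0.011 -0.004  0.003  0.007
  0.005  0.002  0.001 -0.    -0.001] om max 0.1
rho 0.002  rx 0.018 ry 0.004
rho 0.017  rx 0.032 ry 0.007
rho 0.027  rx 0.042 ry 0.009
rho 0.031  rx 0.046 ry 0.010
rho 0.028  rx 0.043 ry 0.009
rho 0.018  rx -0.009 ry -0.002
rho 0.006  rx -0.022 ry -0.005
rho -0.007  rx -0.034 ry -0.007
rho -0.015  rx -0.042 ry -0.009
rho -0.017  rx -0.044 ry -0.009
[0.43201308 0.06894039 0.09750236]
```

carry_out --plan '[[[-0.0002,-0.0003,0,0.018,0.004,0,0],[-0.0016,-0.0029,0,0.032,0.007,-0.001,0],[-0.005,-0.0091,0,0.042,0.009,-0.002,0],[-0.0104,-0.019,0,0.046,0.01,-0.004,0],[-0.017,-0.0312,0,0.043,0.009,-0.006,0]]]'

```text
time_s: 12.83
eef_pos: [0.4151, 0.0371, 0.0974]
eef_rot: [-0.015, 0.995, 0.102, -0.001]
wrist_force: [0.5, 0.6, -9.0]
opening: 0.247
grasp_force: 61.9
```

carry_out --plan '[[[-0.0066,-0.0122,0,-0.009,-0.002,-0.002,0],[-0.012,-0.0221,0,-0.022,-0.005,-0.004,0],[-0.0154,-0.0283,0,-0.034,-0.007,-0.005,0],[-0.0168,-0.0309,0,-0.042,-0.009,-0.006,0],[-0.017,-0.0312,0,-0.044,-0.009,-0.006,0]]]'

```text
time_s: 13.25
eef_pos: [0.3976, 0.0061, 0.0974]
eef_rot: [0.008, 0.995, 0.098, 0.001]
wrist_force: [-0.4, -0.2, -9.2]
opening: 0.25
grasp_force: 62.0
```

```bash
python3 - <<'E'
from ctl import *
step([.002,.017,.027,.031,.028,.018,.006,-.007,-.015,-.017],vcmd=bell(-.0545)[:10],show=10,vplan=bell(-.0545),yaw=.197)
print(get_obs()['eef_pos'])
E
```

```text
t 13.350 phi meas [0.0425 0.0477] rho meas -0.016 cmd -0.017 | phi 0.0480 om 0.026 mgl 0.2661 b -0.0016 resid [ 0.0014 -0.0032  0.0016  0.0008  0.0011 -0.0014]
pred phi [ 0.046  0.035  0.019  0.003 -0.008 -0.013 -0.011 -0.005  0.003  0.006
  0.004  0.002  0.001 -0.    -0.001] om max 0.07
rho -0.022  rx -0.005 ry -0.001
rho -0.018  rx -0.001 ry -0.000
rho -0.009  rx 0.008 ry 0.002
rho -0.001  rx 0.016 ry 0.003
rho 0.002  rx 0.019 ry 0.004
rho -0.002  rx -0.004 ry -0.001
rho -0.010  rx -0.012 ry -0.002
rho -0.019  rx -0.020 ry -0.004
rho -0.024  rx -0.026 ry -0.005
rho -0.025  rx -0.026 ry -0.005
[0.39802764 0.00658178 0.09743495]
```

carry_out --plan '[[[0,0,0,-0.016,-0.003,0,0],[0,0,0,-0.026,-0.005,0,0],[0,0,0,-0.027,-0.005,0,0],[0,0,0,-0.02,-0.004,0,0],[0,0,0,-0.01,-0.002,0,0]]]'

```text
time_s: 13.77
eef_pos: [0.3977, 0.0067, 0.0972]
eef_rot: [0.013, 0.995, 0.099, 0.001]
wrist_force: [0.5, 0.2, -9.5]
opening: 0.253
grasp_force: 61.9
```

```bash
python3 - <<'E'
from ctl import *
step([-.033,-.0435,-.0445,-.0375,-.027],show=10,vplan=bell(-.0545),yaw=.197)
E
```

```text
t 13.867 phi meas [0.0084 0.0067] rho meas -0.025 cmd -0.027 | phi 0.0031 om -0.076 mgl 0.2746 b 0.0013 resid [ 0.0011 -0.0023  0.0019  0.0005 -0.0005 -0.0003]
pred phi [ 0.002  0.003  0.    -0.006 -0.012 -0.014 -0.011 -0.005  0.003  0.006
  0.005  0.002  0.001 -0.    -0.001] om max 0.11
rho -0.007  rx 0.020 ry 0.004
rho 0.009  rx 0.035 ry 0.007
rho 0.020  rx 0.046 ry 0.009
rho 0.024  rx 0.050 ry 0.010
rho 0.021  rx 0.047 ry 0.009
rho 0.012  rx -0.009 ry -0.002
rho -0.001  rx -0.021 ry -0.004
rho -0.013  rx -0.034 ry -0.007
rho -0.021  rx -0.042 ry -0.008
rho -0.023  rx -0.044 ry -0.009
```

carry_out --plan '[[[-0.0002,-0.0003,0,0.02,0.004,0,0],[-0.0016,-0.0029,0,0.035,0.007,-0.001,0],[-0.005,-0.0091,0,0.046,0.009,-0.002,0],[-0.0104,-0.019,0,0.05,0.01,-0.004,0],[-0.017,-0.0312,0,0.047,0.009,-0.006,0]]]'

```text
time_s: 14.28
eef_pos: [0.381, -0.0255, 0.0974]
eef_rot: [-0.011, 0.995, 0.095, -0.001]
wrist_force: [0.4, -0.2, -8.7]
opening: 0.248
grasp_force: 61.9
```

carry_out --plan '[[[-0.0066,-0.0122,0,-0.009,-0.002,-0.002,0],[-0.012,-0.0221,0,-0.021,-0.004,-0.004,0],[-0.0154,-0.0283,0,-0.034,-0.007,-0.005,0],[-0.0168,-0.0309,0,-0.042,-0.008,-0.006,0],[-0.017,-0.0312,0,-0.044,-0.009,-0.006,0]]]'

```text
time_s: 14.7
eef_pos: [0.3636, -0.0563, 0.0973]
eef_rot: [0.012, 0.996, 0.092, 0.002]
wrist_force: [0.2, 0.9, -8.7]
opening: 0.248
grasp_force: 62.0
```

```bash
python3 - <<'E'
from ctl import *
step([-.007,.009,.020,.024,.021,.012,-.001,-.013,-.021,-.023],vcmd=bell(-.0545)[:10],show=10,vplan=bell(-.063),yaw=.185)
print(get_obs()['eef_pos'],pose(get_obs())[4])
E
```

```text
t 14.800 phi meas [-0.0122 -0.0144] rho meas -0.024 cmd -0.023 | phi -0.0199 om -0.113 mgl 0.2762 b -0.0006 resid [-0.0002  0.0006 -0.0003 -0.0004  0.0006 -0.0004]
pred phi [-0.019 -0.011 -0.009 -0.012 -0.016 -0.017 -0.013 -0.005  0.003  0.008
  0.005  0.002  0.001 -0.    -0.001] om max 0.21
rho 0.010  rx 0.033 ry 0.006
rho 0.032  rx 0.055 ry 0.010
rho 0.044  rx 0.066 ry 0.012
rho 0.046  rx 0.068 ry 0.013
rho 0.039  rx 0.061 ry 0.011
rho 0.025  rx -0.014 ry -0.003
rho 0.008  rx -0.031 ry -0.006
rho -0.008  rx -0.047 ry -0.009
rho -0.019  rx -0.057 ry -0.011
rho -0.023  rx -0.061 ry -0.011
[ 0.36391142 -0.05583059  0.09735685] 0.184985126587928
```

carry_out --plan '[[[0,-0.0003,0,0.033,0.006,0,0],[0,-0.0029,0,0.055,0.01,-0.001,0],[0,-0.0091,0,0.066,0.012,-0.002,0],[0,-0.019,0,0.068,0.013,-0.004,0],[0,-0.0312,0,0.061,0.011,-0.005,0]]]'

```text
time_s: 15.22
eef_pos: [0.3641, -0.0878, 0.0973]
eef_rot: [-0.019, 0.996, 0.09, -0.001]
wrist_force: [0.4, 0.9, -8.7]
opening: 0.252
grasp_force: 61.9
```

carry_out --plan '[[[0,-0.0122,0,-0.014,-0.003,-0.002,0],[0,-0.0221,0,-0.031,-0.006,-0.004,0],[0,-0.0283,0,-0.047,-0.009,-0.005,0],[0,-0.0309,0,-0.057,-0.011,-0.005,0],[0,-0.0312,0,-0.061,-0.011,-0.005,0]]]'

```text
time_s: 15.63
eef_pos: [0.3636, -0.1187, 0.0972]
eef_rot: [0.012, 0.996, 0.087, 0.002]
wrist_force: [-0.0, 0.4, -8.9]
opening: 0.25
grasp_force: 61.9
```

```bash
python3 - <<'E'
from ctl import *
step([.010,.032,.044,.046,.039,.025,.008,-.008,-.019,-.023],vcmd=bell(-.063)[:10],show=10,vplan=bell(-.063),yaw=.174)
print(get_obs()['eef_pos'],pose(get_obs())[4])
E
```

```text
t 15.733 phi meas [-0.0195 -0.0236] rho meas -0.024 cmd -0.023 | phi -0.0303 om -0.143 mgl 0.2787 b -0.0027 resid [-0.0005  0.0012  0.0002 -0.0013  0.0004 -0.0002]
pred phi [-0.03  -0.019 -0.013 -0.014 -0.017 -0.018 -0.014 -0.006  0.003  0.008
  0.005  0.002  0.001 -0.    -0.001] om max 0.25
rho 0.017  rx 0.039 ry 0.007
rho 0.042  rx 0.064 ry 0.011
rho 0.054  rx 0.076 ry 0.013
rho 0.055  rx 0.077 ry 0.014
rho 0.047  rx 0.069 ry 0.012
rho 0.032  rx -0.015 ry -0.003
rho 0.013  rx -0.033 ry -0.006
rho -0.004  rx -0.050 ry -0.009
rho -0.016  rx -0.062 ry -0.011
rho -0.020  rx -0.066 ry -0.012
[ 0.36352339 -0.11803538  0.09716617] 0.17508460978643015
```

carry_out --plan '[[[0,-0.0003,0,0.039,0.007,0,0],[0,-0.0029,0,0.064,0.011,-0.001,0],[0,-0.0091,0,0.076,0.013,-0.002,0],[0,-0.019,0,0.077,0.014,-0.004,0],[0,-0.0312,0,0.069,0.012,-0.005,0]]]'

```text
time_s: 16.15
eef_pos: [0.3638, -0.1506, 0.0972]
eef_rot: [-0.023, 0.996, 0.085, -0.001]
wrist_force: [0.4, -1.1, -8.8]
opening: 0.249
grasp_force: 61.9
```

carry_out --plan '[[[0,-0.0122,0,-0.015,-0.003,-0.002,0],[0,-0.0221,0,-0.033,-0.006,-0.004,0],[0,-0.0283,0,-0.05,-0.009,-0.005,0],[0,-0.0309,0,-0.062,-0.011,-0.005,0],[0,-0.0312,0,-0.066,-0.012,-0.005,0]]]'

```text
time_s: 16.57
eef_pos: [0.3635, -0.181, 0.0972]
eef_rot: [0.011, 0.997, 0.082, 0.002]
wrist_force: [0.4, 0.7, -8.5]
opening: 0.249
grasp_force: 61.9
```

```bash
python3 - <<'E'
from ctl import *
step([.017,.042,.054,.055,.047,.032,.013,-.004,-.016,-.020],vcmd=bell(-.063)[:10],show=10,vplan=bell(-.063),yaw=.164)
print(get_obs()['eef_pos'],pose(get_obs())[4])
E
```

```text
t 16.667 phi meas [-0.0056 -0.0069] rho meas -0.021 cmd -0.020 | phi -0.0122 om -0.101 mgl 0.2794 b -0.0038 resid [ 0.0001 -0.0003  0.0004 -0.0004  0.0009 -0.0008]
pred phi [-0.012 -0.006 -0.005 -0.01  -0.015 -0.017 -0.013 -0.006  0.003  0.008
  0.005  0.002  0.001 -0.    -0.001] om max 0.18
rho 0.009  rx 0.029 ry 0.005
rho 0.030  rx 0.049 ry 0.008
rho 0.041  rx 0.061 ry 0.010
rho 0.044  rx 0.063 ry 0.010
rho 0.039  rx 0.058 ry 0.010
rho 0.026  rx -0.013 ry -0.002
rho 0.009  rx -0.029 ry -0.005
rho -0.006  rx -0.044 ry -0.007
rho -0.017  rx -0.055 ry -0.009
rho -0.020  rx -0.058 ry -0.010
[ 0.3634994 -0.1803038  0.0971107] 0.16522788316867096
```

carry_out --plan '[[[0,-0.0003,0,0.029,0.005,0,0],[0,-0.0029,0,0.049,0.008,-0.001,0],[0,-0.0091,0,0.061,0.01,-0.002,0],[0,-0.019,0,0.063,0.01,-0.004,0],[0,-0.0312,0,0.058,0.01,-0.006,0]]]'

```text
time_s: 17.08
eef_pos: [0.3638, -0.2132, 0.0973]
eef_rot: [-0.019, 0.997, 0.079, -0.001]
wrist_force: [-0.1, -0.1, -9.4]
opening: 0.245
grasp_force: 61.9
```

carry_out --plan '[[[0,-0.0122,0,-0.013,-0.002,-0.002,0],[0,-0.0221,0,-0.029,-0.005,-0.004,0],[0,-0.0283,0,-0.044,-0.007,-0.005,0],[0,-0.0309,0,-0.055,-0.009,-0.006,0],[0,-0.0312,0,-0.058,-0.01,-0.006,0]]]'

```text
time_s: 17.5
eef_pos: [0.3635, -0.2434, 0.0972]
eef_rot: [0.01, 0.997, 0.076, 0.002]
wrist_force: [0.9, -0.3, -9.2]
opening: 0.25
grasp_force: 61.9
```

```bash
python3 - <<'E'
from ctl import *
step([.009,.030,.041,.044,.039,.026,.009,-.006,-.017,-.020],vcmd=bell(-.063)[:10],show=10,yaw=.1535)
o=get_obs();g,cx,h,rho,yaw=pose(o);print(o['eef_pos'],yaw,g)
c=grab('top','t3.png');P=pts(c)
# caddy & keeper in one picture, keeper frame
k0=np.array([.5013,-.2225]);ky=.1535;ex=np.array([np.cos(ky),np.sin(ky)]);ey=np.array([-ex[1],ex[0]])
m=mask(c,*GREEN)&(c['z_map']>0)&(P[...,2]>.14); d=P[m][:,:2]-k0; x=d@ex;y=d@ey;z=P[m][:,2]
for s in (-1,1):
    k=(x>.13)&(x<.178)&(s*y>0)&(z>.175); print('pad inner y',np.percentile(s*y[k],[2,50,98]).round(4))
m=mask(c,*BLUE)&(c['z_map']>0); q=P[m]; q=q[(q[:,2]>.1)&(q[:,2]<.17)]
if len(q)>20: print('bar',boxpts(q[:,:2]),len(q))
E
```

```text
t 17.600 phi meas [0.0147 0.0166] rho meas -0.020 cmd -0.020 | phi 0.0138 om -0.044 mgl 0.2807 b -0.0030 resid [ 0.0004 -0.001   0.001  -0.0004  0.0011 -0.0011]
pred phi [ 0.01   0.006  0.003  0.001  0.001  0.    -0.    -0.    -0.    -0.
 -0.    -0.    -0.    -0.    -0.   ] om max 0.05
rho -0.018  rx 0.002 ry 0.000
rho -0.015  rx 0.004 ry 0.001
rho -0.012  rx 0.008 ry 0.001
rho -0.008  rx 0.011 ry 0.002
rho -0.005  rx 0.014 ry 0.002
rho -0.003  rx 0.002 ry 0.000
rho -0.001  rx 0.004 ry 0.001
rho 0.000  rx 0.005 ry 0.001
rho 0.001  rx 0.006 ry 0.001
rho 0.002  rx 0.007 ry 0.001
[ 0.36350121 -0.2426782   0.0970876 ] 0.15309316948626694 [ 0.36339984 -0.24231248  0.11608381]
pad inner y [0.0465 0.0577 0.0732]
pad inner y [0.0475 0.0604 0.0732]
bar (array([ 0.37302512, -0.23939771]), array([79.82279205, 22.3296814 ]), 8.248414039611816) 246
```

carry_out --plan '[[[0.0003,0,0,-0.002,0,0,0],[0.0032,0.0005,0,-0.002,0,0,0],[0.01,0.0015,0,0.001,0,0,0],[0.021,0.0032,0,0.006,0.001,0,0],[0.0344,0.0053,0,0.011,0.002,0,0]]]'

```text
time_s: 18.07
eef_pos: [0.3991, -0.2379, 0.0974]
eef_rot: [0.004, 0.997, 0.076, 0.002]
wrist_force: [0.2, -1.0, -8.5]
opening: 0.246
grasp_force: 61.9
```

carry_out --plan '[[[0.0134,0.0021,0,0.002,0,0,0],[0.0244,0.0037,0,0.004,0.001,0,0],[0.0312,0.0048,0,0.006,0.001,0,0],[0.0341,0.0052,0,0.008,0.001,0,0],[0.0344,0.0053,0,0.009,0.001,0,0]]]'

```text
time_s: 18.48
eef_pos: [0.4331, -0.2325, 0.0971]
eef_rot: [-0.0, 0.997, 0.077, 0.001]
wrist_force: [-0.6, -0.5, -9.7]
opening: 0.244
grasp_force: 61.9
```

```bash
python3 - <<'E'
from ctl import *
step([-.022,-.022,-.019,-.014,-.009,-.007,-.005,-.003,-.001,0],show=10,yaw=.1535)
print(get_obs()['eef_pos'],pose(get_obs())[4])
E
```

```text
t 18.583 phi meas [-0.0273 -0.0295] rho meas 0.000 cmd 0.000 | phi -0.0331 om -0.070 mgl 0.2823 b -0.0014 resid [ 0.0008 -0.0017  0.0016 -0.0003  0.0002 -0.0003]
pred phi [-0.033 -0.023 -0.014 -0.007 -0.003 -0.001 -0.    -0.     0.     0.
  0.     0.     0.     0.     0.   ] om max 0.12
rho 0.018  rx 0.018 ry 0.003
rho 0.027  rx 0.026 ry 0.004
rho 0.027  rx 0.027 ry 0.004
rho 0.024  rx 0.024 ry 0.004
rho 0.019  rx 0.019 ry 0.003
rho 0.015  rx -0.004 ry -0.001
rho 0.011  rx -0.008 ry -0.001
rho 0.008  rx -0.011 ry -0.002
rho 0.006  rx -0.013 ry -0.002
rho 0.005  rx -0.014 ry -0.002
[ 0.43222037 -0.23252957  0.09699479] 0.15313553674469768
```

carry_out --plan '[[[0.0003,0,0,0.018,0.003,0,0],[0.0032,0.0005,0,0.026,0.004,0,0],[0.01,0.0015,0,0.027,0.004,0,0],[0.021,0.0032,0,0.024,0.004,0,0],[0.0344,0.0053,0,0.019,0.003,0,0]]]'

```text
time_s: 19.0
eef_pos: [0.4677, -0.2278, 0.0974]
eef_rot: [-0.009, 0.997, 0.076, 0.001]
wrist_force: [0.8, -0.3, -9.3]
opening: 0.249
grasp_force: 61.9
```

carry_out --plan '[[[0.0134,0.0021,0,-0.004,-0.001,0,0],[0.0244,0.0037,0,-0.008,-0.001,0,0],[0.0312,0.0048,0,-0.011,-0.002,0,0],[0.0341,0.0052,0,-0.013,-0.002,0,0],[0.0344,0.0053,0,-0.014,-0.002,0,0]]]'

```text
time_s: 19.42
eef_pos: [0.5019, -0.2218, 0.0971]
eef_rot: [-0.002, 0.997, 0.077, 0.001]
wrist_force: [-0.2, 0.5, -9.4]
opening: 0.252
grasp_force: 61.9
```

```bash
python3 - <<'E'
from ctl import *
step([.018,.027,.027,.024,.019,.015,.011,.008,.006,.005],show=10,yaw=.1535)
o=get_obs();g,cx,h,rho,yaw=pose(o);print(o['eef_pos'],yaw)
c=grab('top','t4.png');P=pts(c)
k0=np.array([.5013,-.2225]);ky=.1535;ex=np.array([np.cos(ky),np.sin(ky)]);ey=np.array([-ex[1],ex[0]])
d=P[...,:2]-k0;x=d@ex;y=d@ey;z=P[...,2];ok=c['z_map']>0
m=ok&(z>.055)&(z<.075)&(abs(y)<.07)&(x>.05)&(x<.25);
if m.sum()>50: print('board y',np.percentile(y[m],[2,98]),'xmax',np.percentile(x[m],98), m.sum())
m=ok&(z>.225)&(abs(y)<.1)&(x>.08)&(x<.22); print('bottle top',x[m].mean(),y[m].mean())
E
```

```text
t 19.517 phi meas [0.0352 0.04  ] rho meas 0.005 cmd 0.005 | phi 0.0449 om 0.110 mgl 0.2800 b 0.0012 resid [ 0.0012 -0.0027  0.0009  0.0011  0.     -0.0003]
pred phi [ 0.045  0.032  0.019  0.01   0.005  0.002  0.001  0.    -0.    -0.
 -0.    -0.    -0.    -0.    -0.   ] om max 0.17
rho -0.021  rx -0.026 ry -0.004
rho -0.034  rx -0.038 ry -0.006
rho -0.035  rx -0.040 ry -0.006
rho -0.031  rx -0.036 ry -0.006
rho -0.025  rx -0.030 ry -0.005
rho -0.019  rx 0.006 ry 0.001
rho -0.014  rx 0.011 ry 0.002
rho -0.010  rx 0.015 ry 0.002
rho -0.008  rx 0.017 ry 0.003
rho -0.006  rx 0.019 ry 0.003
[ 0.50094823 -0.22187763  0.09697561] 0.15311247577830814
board y [-0.04530553  0.0504357 ] xmax 0.18875584312059654 1565
bottle top 0.14360662520601564 0.0031230581358818025
```

View pics/t4.png

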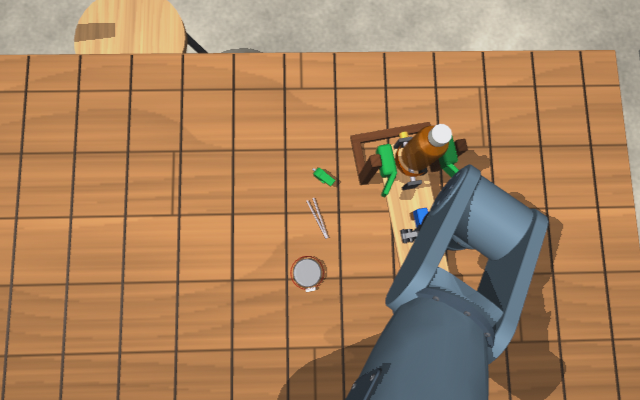

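The bottle stands between the pads (cap at (441,133), pads at about (388,160) and (450,152)). The rest of the scene is undisturbed. I'll recentre it while starting down.

carry_out --plan '[[[0,0,-0.001,-0.03,-0.005,0,0],[0,0,-0.004,-0.044,-0.007,0,0],[0,0,-0.009,-0.046,-0.007,0,0],[0,0,-0.013,-0.04,-0.006,0,0],[0,0,-0.014,-0.032,-0.005,0,0]]]'

```text
time_s: 19.98
eef_pos: [0.5005, -0.2216, 0.0821]
eef_rot: [0.013, 0.997, 0.076, 0.002]
wrist_force: [-0.1, 0.0, -9.7]
opening: 0.249
grasp_force: 61.8
```

```bash
python3 - <<'E'
from ctl import *
step([-.025,-.0395,-.0415,-.0355,-.0275],show=10,yaw=.1535)
print(get_obs()['eef_pos'])
E
```

```text
t 20.083 phi meas [0.0097 0.0058] rho meas -0.025 cmd -0.028 | phi 0.0037 om -0.066 mgl 0.2880 b 0.0046 resid [ 0.0006 -0.0014  0.0006  0.0014 -0.0016  0.0008]
pred phi [-0.    -0.001 -0.001 -0.001 -0.    -0.    -0.    -0.    -0.    -0.
 -0.    -0.    -0.    -0.    -0.   ] om max 0.02
rho -0.021  rx 0.007 ry 0.001
rho -0.015  rx 0.012 ry 0.002
rho -0.011  rx 0.016 ry 0.002
rho -0.009  rx 0.018 ry 0.003
rho -0.007  rx 0.020 ry 0.003
rho -0.006  rx 0.001 ry 0.000
rho -0.006  rx 0.002 ry 0.000
rho -0.005  rx 0.002 ry 0.000
rho -0.005  rx 0.002 ry 0.000
rho -0.005  rx 0.002 ry 0.000
[ 0.50103287 -0.22231742  0.08273339]
```

carry_out --plan '[[[0,0,-0.0002,0.008,0.001,0,0],[0,0,-0.0018,0.015,0.002,0,0],[0,0,-0.0058,0.02,0.003,0,0],[0,0,-0.0122,0.022,0.003,0,0],[0,0,-0.02,0.024,0.004,0,0]]]'

```text
time_s: 20.5
eef_pos: [0.5017, -0.2225, 0.0631]
eef_rot: [0.002, 0.997, 0.076, 0.002]
wrist_force: [0.4, -0.2, -9.2]
opening: 0.246
grasp_force: 62.0
```

carry_out --plan '[[[0,0,-0.007,0.001,0,0,0],[0,0,-0.0125,0.001,0,0,0],[0,0,-0.016,0.001,0,0,0],[0,0,-0.0175,0.002,0,0,0],[0,0,-0.018,0.002,0,0,0]]]'

```text
time_s: 20.92
eef_pos: [0.5012, -0.222, 0.0448]
eef_rot: [0.0, 0.997, 0.076, 0.001]
wrist_force: [-0.7, -0.3, -9.4]
opening: 0.249
grasp_force: 61.9
```

```bash
python3 - <<'E'
from ctl import *
step([-.0195,-.0125,-.0075,-.0055,-.0035,-.0025,-.0025,-.0025,-.0015,-.0015],show=10,yaw=.1535)
o=get_obs();print(o['eef_pos'],o['wrist_force'],pose(o)[3])
E
```

```text
t 21.017 phi meas [0.024 0.027] rho meas -0.001 cmd -0.002 | phi 0.0307 om 0.075 mgl 0.2896 b 0.0038 resid [-0.0005  0.0011 -0.0015  0.0007 -0.0001  0.0001]
pred phi [ 0.031  0.022  0.013  0.007  0.003  0.001  0.     0.    -0.    -0.
 -0.    -0.    -0.    -0.    -0.   ] om max 0.12
rho -0.019  rx -0.017 ry -0.003
rho -0.028  rx -0.026 ry -0.004
rho -0.028  rx -0.027 ry -0.004
rho -0.025  rx -0.024 ry -0.004
rho -0.021  rx -0.019 ry -0.003
rho -0.017  rx 0.004 ry 0.001
rho -0.013  rx 0.008 ry 0.001
rho -0.010  rx 0.010 ry 0.002
rho -0.008  rx 0.012 ry 0.002
rho -0.007  rx 0.014 ry 0.002
[ 0.50151615 -0.22221847  0.04538649] [-0.4891504  -0.77629159 -9.30945579] -0.0014851540403540146
```

carry_out --plan '[[[0,0,-0.001,0.001,0,0,0],[0,0,-0.002,0.001,0,0,0],[0,0,-0.003,0.001,0,0,0],[0,0,-0.004,0.001,0,0,0],[0,0,-0.005,0.001,0,0,0]]]'

```text
time_s: 21.43
eef_pos: [0.5014, -0.2222, 0.0405]
eef_rot: [0.0, 0.997, 0.076, 0.001]
wrist_force: [-6.0, 3.3, 4.0]
opening: 0.248
grasp_force: 63.7
```

```bash
python3 - <<'E'
from b import *
print(measure(('top','top'))); o=get_obs();print(o['eef_pos'],o['wrist_force'],pose(o)[3:])
E
```

```text
[(21.4333, 'top', np.float64(0.07421657729707543), np.float64(-0.0003792745073953904), 265, 0.1941), (21.4833, 'top', np.float64(0.08257715971450577), np.float64(-0.00034343648135642593), 262, 0.1944)]
[ 0.50140314 -0.22217213  0.04053108] [-1.07331347  1.38328606 -5.50264313] (np.float64(-0.000397127540972789), np.float64(0.15297757571475923))
```

carry_out --plan '[[[0,0,-0.0005,0,0,0,0],[0,0,-0.0005,0,0,0,0],[0,0,-0.0005,0,0,0,0.3],[0,0,-0.0005,0,0,0,0.45],[0,0,-0.0005,0,0,0,0.6]]]'

```text
time_s: 21.95
eef_pos: [0.5025, -0.223, 0.0407]
eef_rot: [0.001, 0.997, 0.076, 0.002]
wrist_force: [-0.4, -1.0, 0.1]
opening: 0.572
grasp_force: 0.0
```

carry_out --plan '[[[0,0,0,0,0,0,0.8],[0,0,0,0,0,0,1],[0,0,0,0,0,0,1],[0,0,0,0,0,0,1],[0,0,0,0,0,0,1]]]'

```text
time_s: 22.37
eef_pos: [0.5014, -0.2222, 0.0398]
eef_rot: [0.0, 0.997, 0.076, 0.001]
wrist_force: [-0.8, -0.3, -0.0]
opening: 1.004
grasp_force: 0.0
```

carry_out --plan '[[[0,0,0,0,0,0,1],[0,0,0.005,0,0,0,1],[0,0,0.015,0,0,0,1],[0,0,0.025,0,0,0,1],[0,0,0.03,0,0,0,1]]]'

```text
time_s: 22.78
eef_pos: [0.5024, -0.2228, 0.072]
eef_rot: [0.001, 0.997, 0.076, 0.002]
wrist_force: [0.7, -0.1, -0.2]
opening: 0.998
grasp_force: 0.0
```

carry_out --plan '[[[0,0,0.01,0,0,0,1],[0,0,0.03,0,0,0,1],[0,0,0.06,0,0,0,1],[0,0,0.08,0,0,0,1],[0,0,0.09,0,0,0,1]]]'

```text
time_s: 23.2
eef_pos: [0.5029, -0.2232, 0.1639]
eef_rot: [0.002, 0.997, 0.076, 0.003]
wrist_force: [0.2, -0.3, 0.4]
opening: 1.0
grasp_force: 0.0
```

```bash
python3 - <<'E'
from b import *
o=get_obs();print(o['eef_pos'],o['wrist_force'],o['opening'])
k0=np.array([.5013,-.2225]);ky=.1535;ex=np.array([np.cos(ky),np.sin(ky)]);ey=np.array([-ex[1],ex[0]])
for n in ('top','scene','wrist','top'):
    c=grab(n,'f_%s.png'%n);P=pts(c);d=P[...,:2]-k0;x=d@ex;y=d@ey;z=P[...,2];ok=c['z_map']>0
    m=mask(c,*BLUE)&ok&(abs(x)<.1)&(abs(y)<.06)&(z>.074)&(z<.09)
    if m.sum()>30: print(n,'bar',m.sum(),boxpts(np.c_[x[m],y[m]]),np.median(z[m]))
    hh=hsv(c); m=ok&(z>.22)&(hh[...,1]<60)&(hh[...,2]>120)&(x>.1)&(x<.2)&(abs(y)<.1)
    if m.sum()>20: print(n,'cap x,y,z',x[m].mean(),y[m].mean(),z[m].max())
    m=ok&(z>.003)&(z<.016)&(abs(y)<.06)&(x>-.17)&(x<.21)
    if m.sum()>100: print(n,'board',boxpts(np.c_[x[m],y[m]]),np.linalg.lstsq(np.c_[x[m],y[m],np.ones(m.sum())],z[m],rcond=None)[0])
E
```

```text
[ 0.50286766 -0.22316606  0.16385977] [ 0.23230726 -0.25419559  0.37885945] 1.0004735073628312
top bar 186 (array([0.00773427, 0.00199421]), array([21.48175812, 82.13990021]), 89.66967010498047) 0.08047780907458618
top cap x,y,z 0.14853201145993064 -0.020971044018679587 0.25321979783934456
top board (array([ 4.67077484e-02, -7.64274597e-05]), array([119.48121643, 317.86941528]), 89.8837661743164) [-0.00034343 -0.0065713   0.01073066]
scene bar 651 (array([ 0.00012397, -0.00164613]), array([20.38204002, 98.94300079]), 89.79053497314453) 0.07940420036608165
scene cap x,y,z 0.14972558789567147 -0.026539239797037505 0.2521932063501542
scene board (array([2.18791656e-02, 7.67974854e-05]), array([375.27755737, 119.33431244]), 0.06830976158380508) [9.40418137e-05 8.21322328e-05 9.54867809e-03]
wrist bar 3994 (array([0.00038315, 0.0007928 ]), array([20.08648491, 97.82614899]), 89.84740447998047) 0.08054766871544004
wrist board (array([-0.0108848 , -0.00171999]), array([119.09132385, 308.54547119]), 88.9086685180664) [-0.00040536  0.0008199   0.01059101]
top bar 175 (array([0.00985689, 0.0016309 ]), array([78.00527954, 21.94823456]), 0.15776465833187103) 0.08055377228889427
top cap x,y,z 0.1485111972662313 -0.02093944960045087 0.2539122907042872
top board (array([4.9392334e-02, 5.0239563e-06]), array([318.61474609, 119.88059998]), 0.017161473631858826) [ 0.00029952 -0.01036206  0.01074765]
```

View pics/f_scene.png

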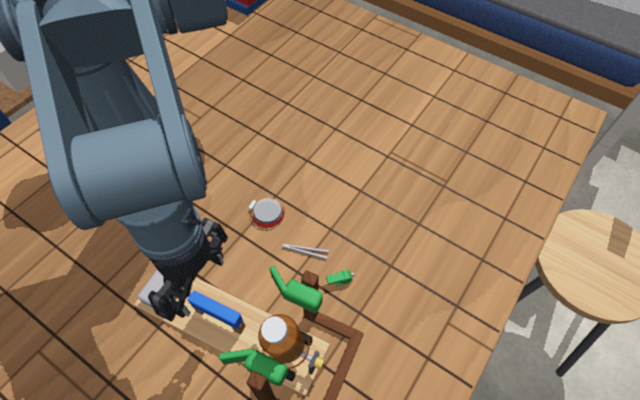

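The scene view shows the board flat and square in the keeper. The bar is at (215,310), the bottle (280,335) rests lightly on the pad with its cap about 23 mm off centre (about 0.12 rad), and the gripper is clear. I'm handing in.

```bash
python3 -c "
from bench import hand_in; print(hand_in())"
```

```text
the job is handed in; nothing more can be done
None
```

The caddy stands flat and released in the keeper, within about 2 mm of its place, with the bottle leaning about 0.12 rad between the pads. I held the bottle upright in the air for about 5 s and kept it upright on the way over; the job is handed in, but no verdict was shown.

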